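# Isolate the dust extractor at its bench control box

### The arm

A 6-joint arm with a two-finger parallel gripper is mounted at the origin on the work surface. World frame = base frame: x ahead of the robot, y to its left, z up, the work surface at z = 0. Lengths are in m, angles in rad, forces in N, time in s.
With the tool pointing down it reaches from about 0.3 to 0.775 m from the base axis. Payload 14.6 kg.
Tool frame: the origin (TCP) lies midway between the tips of the shut fingers; the grasp point (between the pads) lies 19 mm behind it (ctrl.grip_depth is the distance from the TCP to the grasp point, in m); z points along the fingers, x is the direction in which the jaws open and shut, and the axes are right-handed (so a half turn about z gives the same grasp; the last joint's range is limited). The gripper opens to 94 mm and grips with 3 to 60 N. Pads are 16 mm wide; open, the fingers measure 119 mm over their backs; the gripper's body (75 mm by 177 mm) begins 78 mm behind the grasp point.
Start: joints at [1.195, 0.3, 1.521, -0, 1.321, -0.067], TCP at [0.167, 0.524, 0.205] pointing down, gripper open.
Joint ranges: [-3.03, 3.03], [-0.79, 2.21], [0.23, 2.52], [-1.04, 4.18], [0, 3.07], [-2.55, 2.55]. Speed limits (rad/s): [2.22, 2.22, 2.57, 3.14, 3.14, 3.14].

### API

Orientations are given as [roll, pitch, yaw] about the fixed x, y, z axes, in that order (R = Rz(yaw) Ry(pitch) Rx(roll)).
In Python, from station import ctrl gives the robot as it stands.
- The arm moves only by the tool play_rows, never from a script. Its argument "steps" is a list that holds one entry, the list of rows, each a list of 7 numbers: the shift along the tool's x, y, z in cm, then the turn, a rotation vector about the tool's x, y, z in rad, then the opening, from 0 (shut) to 1 (fully open). In form: [[[x, y, z, ax, ay, az, hand], ...]]. A call has 1 to 20 rows; each row is the pose to reach, as a shift and turn from the pose measured when the call began, along the tool's axes at that moment; what a row does not reach only later rows make up. A row lasts 1/12 s, in which the tool goes at most 41.7 mm and 7.16 degrees, less where a joint would pass 70% of its speed; a pose out of reach is approached as far as the arm can. A call with a gripper value outside its range is refused whole. The fingers move at their own pace and stop on an object; "force" is the grip in N (left out, the last holds). Time passes only in rows, so rows that repeat a pose let the fingers close. It gives the time, the measured TCP pose, the force and the opening at its end, in the units of the state.
- ctrl.get_obs(): the state, without advancing time (a new reading comes with each control period).
- ctrl.camera(name): name is "scene" or "side" or "wrist"; returns a dict with "frame" (480x640x3 uint8, blue, green, red), "fovy" (degrees; the focal length in pixels is half the picture's height over the tangent of half this angle, whatever the lens; pixels are square), "cx", "cy" (the principal point, pixels), "world_to_cam" (4x4, takes a point from world to camera coordinates). Camera axes: x right, y up, looking along -z (the intrinsics and any distortion apply to the point x, -y, -z); pixel columns grow to the right and rows downward; lengths in m; the calibration is good to about 2 mm. A picture is of the moment at which its call begins. There is no depth.
- ctrl.hand_in(): hands the job in, once; it reports no verdict.
The state is a dict: "time_s": time; "qpos": joint angles; "joint_vel": joint speeds; "tau": joint torques, N m; "ee_pos": TCP position; "eef_rot": TCP orientation; "force": force on the tool from outside, world axes, zero at the start; "moment": the same for the moment, N m; "grip_width": finger opening in m.
Only numpy, scipy, OpenCV 4.12 (cv2) and the standard library are available. Lean on these libraries where they do the work, as an engineer would, in place of code of your own. Each camera call takes 0.05 s, during which the arm holds its last target. There are 200 camera calls.

### The job

Isolate the dust extractor at the control box on the bench: turn both quarter-turn fasteners on its lid fully outward to unlocked, then swing the lid up and right back until it rests on its stop, and then push the longer of the two levers inside fully over to its far side, away from the lid's handle. Leave the lid open, the shorter lever as it is, and the mallet, oilstone, jar and offcut where they lie.

Things in the scene. Friction and masses are not known exactly. Their poses are not given: they have to be found in the camera images.
- control_box: Grey steel box fixed to the bench, 160 mm (its x) by 260 mm (its y) by 130 mm high, open on top under the lid. Origin: centre of its underside; z up, x from the front (lid handle) to the back (lid hinge), y to the left. Walls and floor 6 mm; a flange at the top of the front wall reaches 15 mm in from the outer face. Hinge line of the lid: along y at x = +80, z = 130 mm.
- lid (a joint): Angle of the lid: 0 shut, 1.571 upright, 1.8 fully open, leaning back on its stop. Aluminium plate 160 by 260 by 4 mm, about 0.5 kg, top face 134 mm above the bench when shut. The hinge is nearly free: the lid falls shut if let go short of upright, and back onto the stop once well past it. While a fastener is locked it will not open.
- lid_bar (a point): Middle of the lid's handle bar: round steel, 10 mm thick, 100 mm long along the box's y, 35 mm out in front of the lid's front edge in the plane of the lid, on a leg at each end; 133 mm above the bench when shut, 195 mm from the hinge line. The opening between bar and lid edge is 30 mm. It can be pushed up from below or pinched.
- fastener_left (a joint): Angle of the left quarter-turn fastener, pivot at box x = -35, y = +70 mm: 0 locked (arm points straight to the front, box -x), 1.571 unlocked, at its stop (arm points straight out to the left, box +y). Starts between 0 and 0.25. Stays where left; friction 0.12 N m. Turn it to the stop.
- fastener_left_tip (a point): Tip of the left fastener's arm, half-way up it. The arm is a steel bar 46 mm long from the pivot, 11 mm wide, 6 to 20 mm above the lid's top face (140 to 154 mm above the bench when the lid is shut), on a hub 28 mm in diameter.
- fastener_right (a joint): Angle of the right quarter-turn fastener, pivot at box x = -35, y = -70 mm: 0 locked (arm to the front), 1.571 unlocked, at its stop (arm straight out to the right, box -y). Otherwise as the left.
- fastener_right_tip (a point): Tip of the right fastener's arm, built as the left.
- main_lever (a joint): Angle of the longer lever inside the box: 0 leaning 0.5 rad to the front (box -x), 1.0 at its stop, leaning 0.5 rad to the back. It pivots at box x = +15, z = 28 mm, at y = +55 or -55 mm: the two levers stand side by side, either one on either side. Starts between 0 and 0.12, stays where left; friction 0.06 N m.
- main_lever_tip (a point): Centre of the black ball, 26 mm in diameter, at the end of the longer lever, 75 mm from its pivot; about 94 mm above the bench at either end of its throw and 103 mm midway.
- aux_lever (a joint): Angle of the shorter lever, 0 leaning to the front; to be left alone.
- aux_lever_tip (a point): Centre of the black ball, 26 mm in diameter, at the end of the shorter lever, 35 mm from its pivot, about 59 mm above the bench.
- mallet: Brass-headed mallet lying beside the box, 200 mm long (its x, head to +x), head 75 mm wide, 40 mm high. Origin under the middle of its length. Leave alone.
- oilstone: Dark oilstone, 130 by 50 by 30 mm, lying beside the box; origin at the centre of its underside. Leave alone.
- screw_jar: Closed jar, 60 mm in diameter, 85 mm tall; origin at the centre of its underside. Leave alone.
- walnut_offcut: Walnut strip, 160 by 35 by 20 mm, lying in front of the box; origin at the centre of its underside. Leave alone.

How it is judged:
On the way, in this order (a step that is already met when the one before it is completed fails the run):
1. both fasteners are turned out to unlocked with the lid still shut (value of joint each of fastener_left, fastener_right above 1.37 rad and value of joint lid below 0.1 rad), for 0.1 s.
2. the lid has been swung right back onto its stop (value of joint lid above 1.7 rad), for 0.2 s.
3. the longer lever is over to its far side (value of joint main_lever above 0.88 rad), for 0.2 s.
At the end, for the whole second after the job is handed in: Both fasteners are unlocked (over 1.3 rad of 1.571), the lid rests open on its stop (over 1.7 rad of 1.8), the longer lever is over (over 0.88 rad of 1.0) and the shorter lever still leans to the front (under 0.4 rad); the bystanders lie within 30 mm of where they were (value of joint each of fastener_left, fastener_right above 1.3 rad and value of joint lid above 1.7 rad and value of joint main_lever above 0.88 rad and value of joint aux_lever below 0.4 rad and velocity of joint lid below 0.05 rad/s); the robot touches nothing.
It fails at once if the lid is forced up while a fastener is locked (value of joint lid above 0.15 rad and value of joint any of fastener_left, fastener_right below 0.7 rad).
It fails at once if the shorter lever is moved (value of joint aux_lever above 0.45 rad).
It fails at once if the mallet, oilstone, jar or offcut is moved (distance of any of mallet, oilstone, screw_jar, walnut_offcut from where it was at the start of the episode above 0.03 m).
It also fails if it takes over 64 s, if anything falls off the work surface, if the arm or the gripper's body presses on something with over 40 N, if the wrist force passes 120 N, or if a joint passes its speed limit or range.

## Working session

There is one attempt and no reset: what is moved stays moved. The work goes in short steps, Python scripts to look and compute and a tool call to move; the robot and the scene stay as the last step left them, time stands still between calls to the robot, and variables do not carry over. Pictures are saved under pics/ and viewed, about 8 in all and at most 12, crops included, and the job is handed in when it is done.

Besides the shell and the picture viewer there is one more tool, called after "Call:" as a command line: name --argument value ..., lists and objects as JSON in quotes. play_rows: Moves the arm, as the interface text tells. Its arguments: {"type":"object","properties":{"steps":{"type":"array"},"force":{"type":"number"}},"required":["steps"]}

```bash
mkdir -p pics; ls
python3 - <<'E'
from station import ctrl
import cv2,numpy as np
print(ctrl.get_obs())
for n in("scene","side","wrist"):
    c=ctrl.camera(n);cv2.imwrite(f"pics/{n}0.png",c["frame"]);print(n,{k:(np.round(v,3).tolist() if k=="world_to_cam" else v) for k,v in c.items() if k!="frame"})
E
```

```text
pics
{'time_s': 0.0, 'qpos': array([ 1.19540176e+00,  3.00468752e-01,  1.52159664e+00,  9.35585607e-06,
        1.32074074e+00, -6.65936447e-02]), 'joint_vel': array([-0.00028244, -0.00100804,  0.00045114, -0.00115651,  0.00047478,
        0.00041286]), 'tau': array([ 1.49821758e-04, -5.31810915e+01, -3.52748072e+01,  7.08539109e-02,
        2.44087115e-02, -1.11290767e-04]), 'ee_pos': array([0.16704812, 0.52372363, 0.20488105]), 'eef_rot': array([-3.14150286e+00,  1.21019086e-03,  1.26199314e+00]), 'force': array([ 1.05617549, -0.01649755,  0.24349453]), 'moment': array([-0.02477556, -0.01974387, -0.0635937 ]), 'grip_width': 0.09416140582390875}
scene {'fovy': 45.337240331914956, 'cx': 314.339193136438, 'cy': 253.68985552069054, 'world_to_cam': [[-0.243, 0.97, 0.022, 0.082], [-0.501, -0.145, 0.853, 0.172], [0.831, 0.196, 0.521, -1.579], [0.0, 0.0, 0.0, 1.0]]}
side {'fovy': 43.620895852355794, 'cx': 318.81560466777785, 'cy': 240.6358891261546, 'world_to_cam': [[-0.928, 0.372, -0.013, 0.488], [-0.242, -0.576, 0.781, 0.046], [0.283, 0.728, 0.624, -1.268], [0.0, 0.0, 0.0, 1.0]]}
wrist {'fovy': 64.82906713545889, 'cx': 322.78838923060647, 'cy': 238.92527452502094, 'world_to_cam': [[0.304, 0.953, -0.001, -0.548], [-0.92, 0.293, -0.259, 0.029], [-0.246, 0.08, 0.966, -0.392], [0.0, 0.0, 0.0, 1.0]]}
```

View pics/scene0.png

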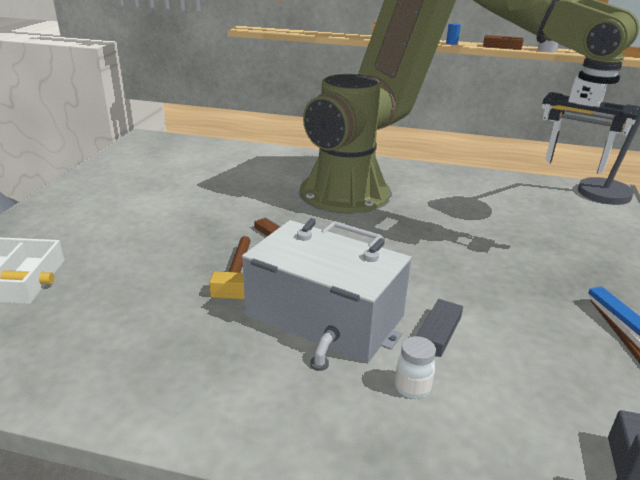

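View pics/side0.png

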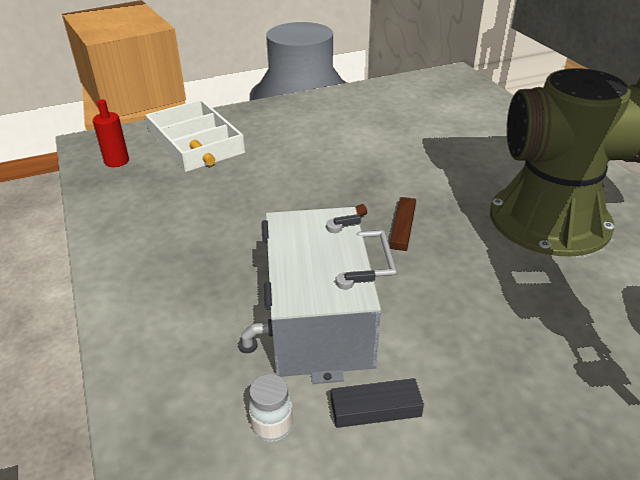

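The side view shows the lid with corners near (267,213), (357,208), (378,312) and (273,317), handle towards the robot, and hubs at about (335,226) and (345,281). In the scene view the corners are near (287,222), (410,258), (373,298) and (244,262). The mallet is right of the box, the oilstone and jar left, and the offcut in front.

```bash
cat > h.py <<'E'
import numpy as np,cv2
from station import ctrl
def ray(c,u,v):
    f=240/np.tan(np.radians(c["fovy"])/2);W=np.array(c["world_to_cam"])
    d=W[:3,:3].T@np.array([(u-c["cx"])/f,-(v-c["cy"])/f,-1]);return -W[:3,:3].T@W[:3,3],d
def onz(c,u,v,z):
    o,d=ray(c,u,v);return o+d*(z-o[2])/d[2]
def proj(c,P):
    f=240/np.tan(np.radians(c["fovy"])/2);W=np.array(c["world_to_cam"])
    p=W[:3,:3]@np.asarray(P)+W[:3,3];return c["cx"]+f*p[0]/-p[2],c["cy"]-f*p[1]/-p[2]
E
python3 - <<'E'
from h import *
pts={"side":dict(bR=(267,213),fR=(357,208),fL=(378,312),bL=(273,317),hubR=(334,226),hubL=(345,281),tipR=(360,220),tipL=(374,275)),
"scene":dict(fR=(287,222),fL=(410,258),bL=(373,298),bR=(244,262),hubR=(305,235),hubL=(372,255),tipR=(313,222),tipL=(382,240))}
for n in pts:
    c=ctrl.camera(n)
    for k,(u,v) in pts[n].items():
        print(n,k,onz(c,u,v,.154 if 'tip' in k or 'hub' in k else .134).round(4)[:2])
    # bystander: pixel ground points
    g={"side":[(331,388),(336,426),(423,414),(418,380),(391,248),(415,200),(365,207),(270,437)],"scene":[(212,297),(415,394),(255,222)]}[n]
    for p in g: print(n,p,onz(c,*p,.02).round(3)[:2])
E
```

```text
side bR [ 0.5946 -0.0725]
side fR [ 0.4406 -0.0242]
side fL [0.5211 0.2242]
side bL [0.6657 0.1751]
side hubR [0.5098 0.0332]
side hubL [0.5476 0.1646]
side tipR [0.4627 0.0348]
side tipL [0.5018 0.1692]
side (331, 388) [0.603 0.242]
side (336, 426) [0.622 0.306]
side (423, 414) [0.497 0.336]
side (418, 380) [0.474 0.279]
side (391, 248) [ 0.366 -0.021]
side (415, 200) [ 0.244 -0.147]
side (365, 207) [ 0.354 -0.165]
side (270, 437) [0.715 0.288]
scene fR [ 0.455  -0.0297]
scene fL [0.5233 0.2202]
scene bL [0.6631 0.1754]
scene bR [ 0.6181 -0.0603]
scene hubR [0.5295 0.0266]
scene hubL [0.565  0.1564]
scene tipR [0.4766 0.0284]
scene tipL [0.5081 0.1657]
scene (212, 297) [ 0.586 -0.143]
scene (415, 394) [0.741 0.263]
scene (255, 222) [ 0.273 -0.163]
```

Call:
play_rows --steps '[[[-4, 6, -9.5, 0, 0, 0, 0], [-8, 12, -9.5, 0, 0, 0, 0], [-12, 17, -9.5, 0, 0, 0, 0], [-16, 23, -9.5, 0, 0, 0, 0], [-20, 29, -9.5, 0, 0, 0, 0], [-24, 35, -9.5, 0, 0, 0, 0], [-28, 40, -9.5, 0, 0, 0, 0], [-31, 45, -9.5, 0, 0, 0, 0], [-31, 45, -9.5, 0, 0, 0, 0], [-31, 45, -9.5, 0, 0, 0, 0], [-31, 45, -9.5, 0, 0, 0, 0], [-31, 45, -9.5, 0, 0, 0, 0], [-31, 45, -9.5, 0, 0, 0, 0], [-31, 45, -9.5, 0, 0, 0, 0], [-31, 45, -9.5, 0, 0, 0, 0], [-31, 45, -9.5, 0, 0, 0, 0], [-31, 45, -9.5, 0, 0, 0, 0], [-31, 45, -9.5, 0, 0, 0, 0], [-31, 45, -9.5, 0, 0, 0, 0], [-31, 45, -9.5, 0, 0, 0, 0]]]'

```text
time_s: 1.92
ee_pos: [0.5013, 0.0926, 0.3006]
eef_rot: [3.141, 0.0, 1.263]
force: [0.2, 0.3, 0.0]
grip_width: 0.0007
```

Run:
```python
from h import *
c=ctrl.camera("wrist");cv2.imwrite("pics/w1.png",c["frame"])
W=np.array(c["world_to_cam"]);print(-W[:3,:3].T@W[:3,3],W[2,:3]); o=ctrl.get_obs();print(o["ee_pos"],o["eef_rot"],o["force"],o["grip_width"])
np.savez("w1.npz",**c)
```

```text
[0.43068865 0.1139223  0.48092549] [-0.24673983  0.07902481  0.9658543 ]
[0.50134944 0.09245326 0.30053315] [3.14130735e+00 3.50985849e-04 1.26311217e+00] [-0.37933088 -0.61139551 -0.93207374] 9.860756722861517e-05
```

View pics/w1.png

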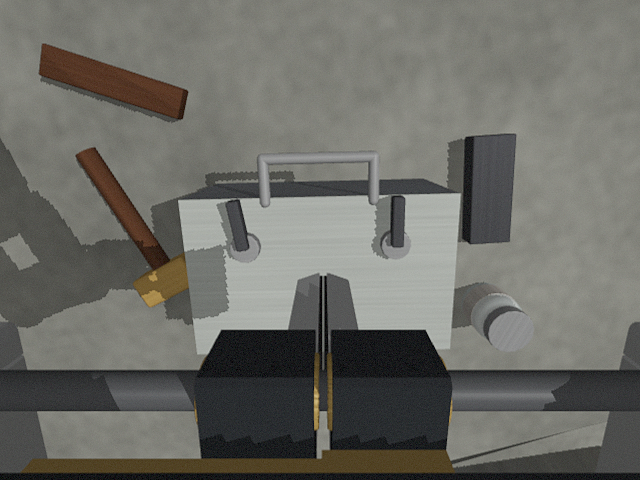

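The wrist view shows the hubs at about (244,247) right and (396,245) left, arm tips (233,202) and (398,198), front lid corners (180,199) and (461,194), and the bar from (260,157) to (377,156).

Run:
```python
from h import *
c=dict(np.load("w1.npz"))
P={k:onz(c,u,v,z)[:2] for k,(u,v,z) in dict(fR=(180,199,.134),fL=(461,194,.134),hubR=(244,247,.138),hubL=(396,246,.138),tipR=(233,202,.154),tipL=(398,197,.154),bR=(264,157,.133),bL=(373,156,.133),bRt=(197,353,.134),bLt=(450,348,.134)).items()}
for k in P: print(k,P[k].round(4))
d=P["fL"]-P["fR"];print(np.linalg.norm(d),np.linalg.norm(P["hubL"]-P["hubR"]),np.linalg.norm(P["bL"]-P["bR"]))
for a,b in(("fR","fL"),("hubR","hubL"),("bR","bL")):
    d=P[b]-P[a];print(np.arctan2(-d[0],d[1]))
yaw=np.mean([np.arctan2(-(P[b]-P[a])[0],(P[b]-P[a])[1]) for a,b in(("fR","fL"),("hubR","hubL"))])
ex=np.array([np.cos(yaw),np.sin(yaw)])
for a,b,x in(("fR","fL",-.08),("hubR","hubL",-.035),("bR","bL",-.115)): print("centre",(P[a]+P[b])/2-x*ex)
```

```text
fR [ 0.443  -0.0287]
fL [0.517  0.2198]
hubR [0.5033 0.0125]
hubL [0.5458 0.1496]
tipR [0.4587 0.0226]
tipL [0.498  0.1609]
bR [0.4307 0.0581]
bL [0.4596 0.1519]
bRt [ 0.5964 -0.0754]
bLt [0.6698 0.1752]
0.2592870238158063 0.14356192767787046 0.09815048567768818
-0.28950601685222566
-0.30044803347546084
-0.2984833085103132
centre [0.55652607 0.07228788]
centre [0.55803394 0.07090366]
centre [0.55519438 0.07157905]
```

```bash
cat >> h.py <<'E'
C=np.array([.5565,.0715]);YAW=-.294
R2=np.array([[np.cos(YAW),-np.sin(YAW)],[np.sin(YAW),np.cos(YAW)]])
def w2b(p): return R2.T@(np.asarray(p)[:2]-C)
def b2w(b): return np.array([*(C+R2@np.asarray(b)[:2]),b[2]])
def rows(bpts):
    """box points (m) -> tool shifts (cm)"""
    from scipy.spatial.transform import Rotation as R
    o=ctrl.get_obs();T=R.from_euler("xyz",o["eef_rot"])
    print("box now",w2b(o["ee_pos"]).round(4),o["ee_pos"][2].round(4),"yaw err",o["eef_rot"][2]-YAW)
    for b in bpts: print((100*T.inv().apply(b2w(b)-o["ee_pos"])).round(2).tolist())
def arc(s,ths,r=.034,d0=.0055,over=0,z=.143):
    out=[]
    for t in ths:
        d=d0+.0125*np.cos(t)+.008*np.sin(t)-over
        out.append([-.035-r*np.cos(t)-d*np.sin(t), s*(.07+r*np.sin(t)-d*np.cos(t)),z])
    return out
E
python3 - <<'E'
from h import *
print(w2b([.4587,.0226]),w2b([.498,.1609]))
a=arc(1,np.linspace(0,1.571,9))
rows([arc(1,[0],over=-.01,z=.2)[0],arc(1,[0],over=-.01)[0]]+a+arc(1,[1.571],over=.003)+arc(1,[1.571],over=-.015)+arc(1,[1.571],over=-.015,z=.2))
E
```

```text
[-0.07943325 -0.07514259] [-0.0818965   0.06861176]
box now [-0.0589  0.0041] 0.3005 yaw err 1.5571121734290445
[3.78, -1.07, 10.05]
[3.78, -1.07, 15.75]
[4.78, -1.08, 15.75]
[5.35, -1.4, 15.75]
[6.02, -1.61, 15.75]
[6.77, -1.67, 15.75]
[7.57, -1.54, 15.75]
[8.35, -1.21, 15.75]
[9.06, -0.68, 15.75]
[9.63, 0.04, 15.75]
[10.01, 0.9, 15.75]
[10.02, 1.2, 15.75]
[9.99, -0.6, 15.75]
[9.99, -0.6, 10.05]
```

Call:
play_rows --steps '[[[3.8, -1.1, 4, 0, 0, 0, 0], [3.8, -1.1, 8, 0, 0, 0, 0], [3.8, -1.1, 12, 0, 0, 0, 0], [3.8, -1.1, 14.5, 0, 0, 0, 0], [3.8, -1.1, 15.7, 0, 0, 0, 0], [3.8, -1.1, 15.7, 0, 0, 0, 0], [4.8, -1.1, 15.7, 0, 0, 0, 0], [5.4, -1.4, 15.7, 0, 0, 0, 0], [6.0, -1.6, 15.7, 0, 0, 0, 0], [6.8, -1.7, 15.7, 0, 0, 0, 0], [7.6, -1.5, 15.7, 0, 0, 0, 0], [8.4, -1.2, 15.7, 0, 0, 0, 0], [9.1, -0.7, 15.7, 0, 0, 0, 0], [9.6, 0.0, 15.7, 0, 0, 0, 0], [10, 0.6, 15.7, 0, 0, 0, 0], [10, 0.9, 15.7, 0, 0, 0, 0], [10, 1.1, 15.7, 0, 0, 0, 0], [10, 1.1, 15.7, 0, 0, 0, 0]]]'

```text
time_s: 3.47
ee_pos: [0.5379, 0.1864, 0.144]
eef_rot: [-3.13, 0.002, 1.264]
force: [-40.3, 5.5, 19.3]
grip_width: 0.0005
```

Run:
```python
from h import *
a=arc(-1,np.linspace(0,1.571,9))
print(ctrl.get_obs()["force"])
rows([arc(1,[1.571],over=-.02)[0],arc(1,[1.571],over=-.02,z=.2)[0],arc(-1,[0],over=-.008,z=.2)[0],arc(-1,[0],over=-.008)[0]]+a+arc(-1,[1.571],over=.002))
```

```text
[-40.31445802   5.50783649  19.26095524]
box now [-0.0511  0.1046] 0.144 yaw err 1.5582881349201547
[-0.08, -1.73, 0.12]
[-0.09, -1.8, -5.58]
[-14.89, -1.66, -5.55]
[-14.88, -1.6, 0.15]
[-15.68, -1.59, 0.15]
[-16.25, -1.89, 0.16]
[-16.93, -2.08, 0.16]
[-17.69, -2.12, 0.16]
[-18.48, -1.97, 0.16]
[-19.25, -1.62, 0.16]
[-19.94, -1.07, 0.16]
[-20.49, -0.34, 0.15]
[-20.86, 0.53, 0.14]
[-20.85, 0.73, 0.14]
```

Call:
play_rows --steps '[[[0, -1.2, 0, 0, 0, 0, 0], [0, -1.8, -3, 0, 0, 0, 0], [-1, -1.8, -6, 0, 0, 0, 0], [-5, -1.7, -6, 0, 0, 0, 0], [-9, -1.7, -6, 0, 0, 0, 0], [-12.5, -1.7, -6, 0, 0, 0, 0], [-14.8, -1.6, -5, 0, 0, 0, 0], [-14.8, -1.6, -2, 0, 0, 0, 0], [-14.8, -1.6, 0, 0, 0, 0, 0], [-14.8, -1.6, 0.1, 0, 0, 0, 0], [-15.7, -1.6, 0.1, 0, 0, 0, 0], [-16.3, -1.9, 0.1, 0, 0, 0, 0], [-16.9, -2.1, 0.1, 0, 0, 0, 0], [-17.7, -2.1, 0.1, 0, 0, 0, 0], [-18.5, -2.0, 0.1, 0, 0, 0, 0], [-19.3, -1.6, 0.1, 0, 0, 0, 0], [-19.9, -1.1, 0.1, 0, 0, 0, 0], [-20.5, -0.4, 0.1, 0, 0, 0, 0], [-20.8, 0.2, 0.1, 0, 0, 0, 0], [-20.8, 0.4, 0.1, 0, 0, 0, 0]]]'

```text
time_s: 5.13
ee_pos: [0.4783, -0.0137, 0.1436]
eef_rot: [-3.127, 0.003, 1.264]
force: [-21.3, 1.6, 16.5]
grip_width: 0.0007
```

Run:
```python
from h import *
print(ctrl.get_obs()["force"])
x,y,_=arc(-1,[1.571],over=0.001)[0]
rows([[x,y,.143],[x-.015,y,.143],[x-.02,y,.2],[-.115,0,.24],[-.115,0,.114]])
```

```text
[-21.27230654   1.60202878  16.51830813]
box now [-0.0502 -0.1042] 0.1436 yaw err 1.5577412012714762
[0.03, 0.27, 0.05]
[0.01, -1.23, 0.07]
[-0.02, -1.82, -5.62]
[10.31, -6.76, -9.58]
[10.35, -6.58, 3.02]
```

Call:
play_rows --steps '[[[0, -1.2, 0, 0, 0, 0, 0], [0, -1.8, -3, 0, 0, 0, 0], [0, -1.8, -6, 0, 0, 0.1, 0], [3, -3, -9.6, 0, 0, 0.2, 0.25], [6, -5, -9.6, 0, 0, 0.3, 0.25], [9, -6.5, -9.6, 0, 0, 0.4, 0.25], [10.3, -6.8, -9.6, 0, 0, 0.52, 0.25], [10.3, -6.8, -9.6, 0, 0, 0.64, 0.25], [10.3, -6.8, -9.6, 0, 0, 0.76, 0.25], [10.3, -6.8, -9.6, 0, 0, 0.88, 0.25], [10.3, -6.8, -9.6, 0, 0, 1.0, 0.25], [10.3, -6.8, -9.6, 0, 0, 1.12, 0.25], [10.3, -6.8, -9.6, 0, 0, 1.24, 0.25], [10.3, -6.8, -9.6, 0, 0, 1.36, 0.25], [10.3, -6.8, -9.6, 0, 0, 1.46, 0.25], [10.3, -6.8, -9.6, 0, 0, 1.56, 0.25], [10.3, -6.8, -9.6, 0, 0, 1.56, 0.25], [10.3, -6.8, -9.6, 0, 0, 1.56, 0.25]]]'

```text
time_s: 6.63
ee_pos: [0.4463, 0.1046, 0.2403]
eef_rot: [3.139, 0.014, -0.293]
force: [0.2, 0.0, 0.1]
grip_width: 0.0234
```

Run:
```python
from h import *
o=ctrl.get_obs();print(o)
rows([[-.115,0,.2],[-.115,0,.114]])
w=ctrl.camera("wrist");np.savez("w2.npz",**w)
s=ctrl.camera("side")["frame"]
cv2.imwrite("pics/w2.png",np.vstack([cv2.resize(w["frame"],(480,360)),cv2.resize(s[170:350,220:460],(480,240)[:1]+(240,),interpolation=cv2.INTER_CUBIC)]))
```

```text
{'time_s': 6.6333, 'qpos': array([0.14838498, 0.07455581, 1.70630894, 0.00338878, 1.37491235,
       0.44104158]), 'joint_vel': array([ 0.00147293, -0.00091931,  0.00175983,  0.00124081,  0.00053352,
       -0.02608978]), 'tau': array([-1.29051850e-02, -4.02746165e+01, -3.57987893e+01,  7.26893591e-02,
        1.89929229e-02,  7.93499686e-01]), 'ee_pos': array([0.44632792, 0.10463499, 0.24029866]), 'eef_rot': array([ 3.13853412,  0.01424294, -0.29336154]), 'force': array([0.24412498, 0.00173606, 0.09973764]), 'moment': array([-0.1266558 ,  0.08174927,  0.04062651]), 'grip_width': 0.023358064048522656}
box now [-0.115  -0.0002] 0.2403 yaw err 0.0006384648303092155
[0.06, -0.03, 4.03]
[0.18, -0.06, 12.63]
```

View pics/w2.png

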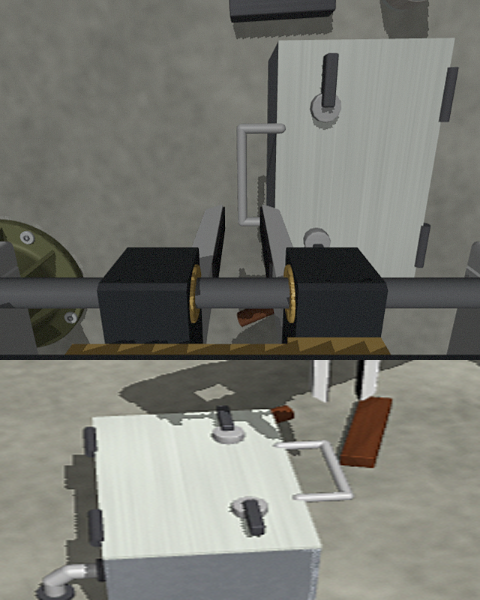

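Both fasteners stand straight outward: arms at (331,80) left in the wrist view and at (225,418) and (254,515) in the side crop. The bar (column 242) is centred between the fingers, so I'll descend and pinch it.

Call:
play_rows --steps '[[[0.1, 0, 3.5, 0, 0, 0, 0.25], [0.1, 0, 7, 0, 0, 0, 0.25], [0.2, 0, 10, 0, 0, 0, 0.25], [0.2, 0, 12, 0, 0, 0, 0.25], [0.2, 0, 12.6, 0, 0, 0, 0.25], [0.2, 0, 12.6, 0, 0, 0, 0.25], [0.2, 0, 12.6, 0, 0, 0, 0], [0.2, 0, 12.6, 0, 0, 0, 0], [0.2, 0, 12.6, 0, 0, 0, 0], [0.2, 0, 12.6, 0, 0, 0, 0]]]' --force 20

```text
time_s: 7.57
ee_pos: [0.4444, 0.1052, 0.1154]
eef_rot: [3.139, 0.019, -0.293]
force: [-20.1, 6.9, 13.2]
grip_width: 0.0095
```

Run:
```python
from h import *
o=ctrl.get_obs();print(o["force"],o["eef_rot"],o["grip_width"])
b0=w2b(o["ee_pos"]);z0=o["ee_pos"][2]
rows([[b0[0]+.195*(1-np.cos(p)),b0[1],z0+.195*np.sin(p)] for p in np.arange(.12,1.80,.12)])
```

```text
[-20.05492137   6.8870509   13.20407779] [ 3.13882688  0.01880642 -0.29260086] 0.00947479889192026
box now [-0.117  -0.0002] 0.1154 yaw err 0.0013991438391038336
[0.1, 0.01, -2.34]
[0.47, 0.01, -4.64]
[1.12, 0.02, -6.89]
[2.03, 0.03, -9.04]
[3.2, 0.04, -11.07]
[4.6, 0.04, -12.95]
[6.21, 0.05, -14.64]
[8.01, 0.06, -16.13]
[9.98, 0.06, -17.39]
[12.09, 0.07, -18.41]
[14.3, 0.07, -19.16]
[16.59, 0.08, -19.65]
[18.92, 0.08, -19.86]
[21.26, 0.08, -19.79]
[23.57, 0.09, -19.44]
```

Call:
play_rows --steps '[[[0, 0, -1.2, 0, 0, 0, 0], [0.1, 0, -2.3, 0, 0, 0, 0], [0.3, 0, -3.5, 0, 0, 0, 0], [0.5, 0, -4.6, 0, 0, 0, 0], [0.8, 0, -5.8, 0, 0, 0, 0], [1.1, 0, -6.9, 0, 0, 0, 0], [1.6, 0, -8, 0, 0, 0, 0], [2, 0, -9, 0, 0, 0, 0], [2.6, 0, -10.1, 0, 0, 0, 0], [3.2, 0, -11.1, 0, 0, 0, 0], [3.9, 0, -12.1, 0, 0, 0, 0], [4.6, 0, -12.9, 0, 0, 0, 0], [5.4, 0, -13.8, 0, 0, 0, 0], [6.2, 0, -14.6, 0, 0, 0, 0], [7.1, 0, -15.4, 0, 0, 0, 0], [8, 0.1, -16.1, 0, 0, 0, 0]]]'

```text
time_s: 8.9
ee_pos: [0.525, 0.0808, 0.2744]
eef_rot: [3.14, 0.017, -0.292]
force: [16.7, 6.8, -25.7]
grip_width: 0.0094
```

Run:
```python
from h import *
o=ctrl.get_obs();print(o["force"],o["eef_rot"],o["grip_width"],o["qpos"])
b0=[-.1155,0];z0=.1145
rows([[b0[0]+.195*(1-np.cos(p)),b0[1],z0+.195*np.sin(p)] for p in np.arange(.96,1.82,.06)])
```

```text
[ 16.71488867   6.75886414 -25.70915549] [ 3.1400256   0.01744213 -0.29211344] 0.009363507378611401 [0.08129456 0.22372361 1.45709463 0.00492473 1.47758753 0.37289475]
box now [-0.0328 -0.0002] 0.2744 yaw err 0.0018865587722349253
[0.05, -0.02, 0.02]
[1.01, -0.02, -0.64]
[2.02, -0.01, -1.24]
[3.06, -0.01, -1.78]
[4.13, -0.01, -2.25]
[5.22, -0.0, -2.66]
[6.34, -0.0, -3.01]
[7.48, 0.0, -3.28]
[8.63, 0.0, -3.49]
[9.79, 0.01, -3.63]
[10.96, 0.01, -3.7]
[12.13, 0.01, -3.69]
[13.3, 0.01, -3.62]
[14.46, 0.01, -3.48]
[15.61, 0.02, -3.27]
```

Call:
play_rows --steps '[[[1.1, 0, -0.4, 0, 0, 0, 0], [2.1, 0, -1, 0, 0, 0, 0], [3.1, 0, -1.5, 0, 0, 0, 0], [4.2, 0, -2, 0, 0, 0, 0], [5.3, 0, -2.4, 0, 0, 0, 0], [6.4, 0, -2.7, 0, 0, 0, 0], [7.5, 0, -3.0, 0, 0, 0, 0], [8.6, 0, -3.2, 0, 0, 0, 0], [9.8, 0, -3.3, 0, 0, 0, 0], [11, 0, -3.4, 0, 0, 0, 0], [12.1, 0, -3.4, 0, 0, 0, 0], [13.2, 0, -3.3, 0, 0, 0, 0], [14.2, 0, -3.2, 0, 0, 0, 0], [15, 0, -3.0, 0, 0, 0, 0], [15, 0, -3.0, 0, 0, 0, 0]]]'

```text
time_s: 10.15
ee_pos: [0.6704, 0.0374, 0.3037]
eef_rot: [3.141, 0.014, -0.292]
force: [0.8, 0.9, 3.9]
grip_width: 0.0094
```

Run:
```python
from h import *
o=ctrl.get_obs();print(o["force"],o["eef_rot"],o["grip_width"],o["qpos"])
rows([[.124,0,.306]])
cv2.imwrite("pics/s3.png",ctrl.camera("side")["frame"])
```

```text
[0.84197418 0.94104261 3.92612658] [ 3.14147723  0.01383871 -0.29170244] 0.00935533169348374 [-3.77277688e-04  5.58157169e-01  9.36515176e-01  3.87959918e-03
  1.66020846e+00  2.91645116e-01]
box now [0.1189 0.0004] 0.3037 yaw err 0.0022975553275836336
[0.51, 0.04, -0.24]
```

View pics/s3.png

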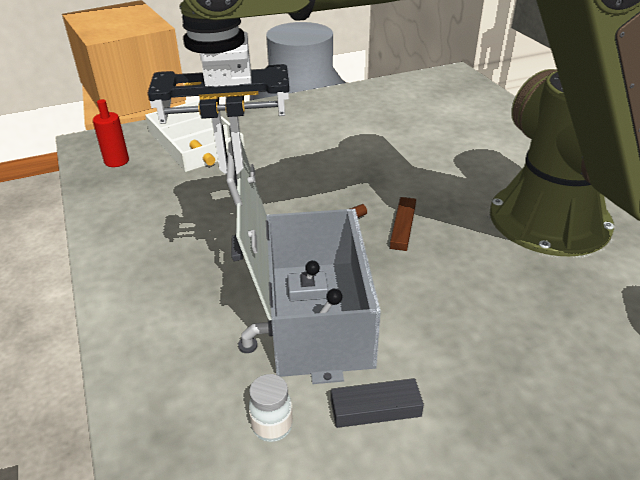

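The lid is back with the bar still pinched. The lever balls are at (312,268) and (334,297). I'll release and back off to the front.

Call:
play_rows --steps '[[[0.4, 0, -0.1, 0, 0, 0, 0], [0.4, 0, -0.1, 0, 0, 0, 0.3], [0.4, 0, -0.1, 0, 0, 0, 0.3], [0.4, 0, -0.1, 0, 0, 0, 0.3], [0.4, 0, -3, 0, 0, 0, 0.3], [0.4, 0, -6, 0, 0, 0, 0.3], [-2, 0, -8, 0, 0, 0, 0.3], [-6, 0, -8, 0, 0, 0, 0], [-10, 0, -8, 0, 0, -0.1, 0], [-14, 0, -8, 0, 0, -0.2, 0], [-18, 0, -8, 0, 0, -0.3, 0], [-20, 0, -6, 0, 0, -0.42, 0], [-20, 0, -4, 0, 0, -0.54, 0], [-20, 0, -2, 0, 0, -0.66, 0], [-20, 0, 0, 0, 0, -0.78, 0], [-20, 0, 0, 0, 0, -0.9, 0], [-20, 0, 0, 0, 0, -1.02, 0], [-20, 0, 0, 0, 0, -1.14, 0], [-20, 0, 0, 0, 0, -1.26, 0], [-20, 0, 0, 0, 0, -1.38, 0]]]'

```text
time_s: 11.87
ee_pos: [0.4784, 0.095, 0.3076]
eef_rot: [-3.13, 0.002, 1.094]
force: [0.7, 0.3, 0.2]
grip_width: -0.0001
```

Call:
play_rows --steps '[[[0, 0, 0, 0, 0, -0.1, 0], [0, 0, 0, 0, 0, -0.19, 0], [0, 0, 0, 0, 0, -0.19, 0]]]'

```text
time_s: 12.12
ee_pos: [0.4784, 0.095, 0.3086]
eef_rot: [-3.131, -0.001, 1.289]
force: [-0.1, 0.8, -0.1]
grip_width: 0.0006
```

Run:
```python
from h import *
o=ctrl.get_obs();print(o["force"],o["eef_rot"],o["grip_width"],o["qpos"])
rows([[-.05,.055,.2]])
c=ctrl.camera("side");w=ctrl.camera("wrist");np.savez("w4.npz",**w)
for p in((312,268),(334,297)):
    for z in(.059,.094): print(p,z,w2b(onz(c,*p,z)))
cv2.imwrite("pics/w4.png",np.vstack([cv2.resize(w["frame"],(480,360)),cv2.resize(c["frame"][150:390,180:420],(240,240))[:, [min(i//2,239) for i in range(480)]]]) if 0 else w["frame"])
```

```text
[-0.08206396  0.80640303 -0.11825179] [-3.13133284e+00 -1.28764457e-03  1.28866305e+00] 0.000555992741864173 [ 0.11806515  0.10375747  1.51865948  0.00518775  1.52812383 -1.170849  ]
box now [-0.0815 -0.0001] 0.3086 yaw err 1.5826630511719009
[5.46, 3.33, 10.83]
(312, 268) 0.059 [ 0.00476695 -0.05601758]
(312, 268) 0.094 [ 0.00717288 -0.01616408]
(334, 297) 0.059 [-0.0262328  0.0212392]
(334, 297) 0.094 [-0.02228264  0.05724423]
```

View pics/w4.png

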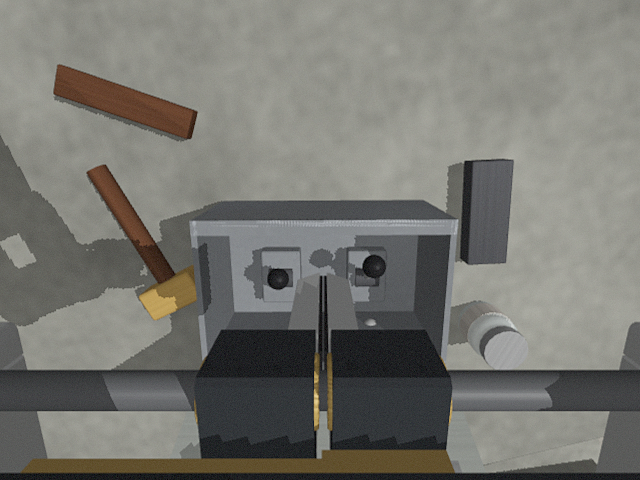

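The wrist view shows the left lever's ball at (374,266) and the right one's at (278,279). The side-view ray puts the left ball at box (-22,+57) for z = 94, so the longer lever is on the left at y = +55. The lid is out of view, open.

Call:
play_rows --steps '[[[3, 1.5, 3, 0, 0, 0, 0], [5.5, 3.1, 6, 0, 0, 0, 0], [5.5, 3.1, 10, 0, 0, 0, 0], [5.5, 3.1, 14, 0, 0, 0, 0], [5.5, 3.1, 16, 0, 0, 0, 0], [5.5, 3.1, 16, 0, 0, 0, 0]]]'

```text
time_s: 12.72
ee_pos: [0.5202, 0.1392, 0.1436]
eef_rot: [-3.124, 0.002, 1.278]
force: [0.1, 0.2, -0.5]
grip_width: 0.0006
```

Run:
```python
from h import *
w=ctrl.camera("wrist");s=ctrl.camera("side")
print(proj(w,b2w([-.0223,.057,.094])))
rows([[-.05,.056,.088],[.033,.056,.088]])
cv2.imwrite("pics/w5.png",np.hstack([w["frame"][150:390,200:520],cv2.resize(s["frame"][180:340,200:413],(320,240))]))
```

```text
(np.float64(328.77091840670926), np.float64(305.0497285918653))
box now [-0.0522  0.0553] 0.1489 yaw err 1.5732205838392113
[0.06, 0.28, 6.09]
[0.04, 8.58, 6.01]
```

View pics/w5.png

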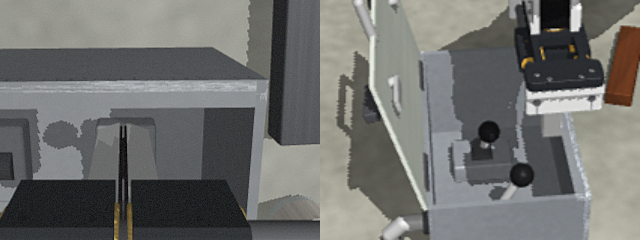

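The fingers hang above the gap between the front flange and the ball (ball at (520,175) in the right crop), with the lid open on the left.

Call:
play_rows --steps '[[[0, 0.2, 2, 0, 0, 0, 0], [0, 0.2, 4, 0, 0, 0, 0], [0, 0.2, 5.5, 0, 0, 0, 0], [0, 0.2, 6, 0, 0, 0, 0], [0, 0.2, 6, 0, 0, 0, 0]]]'

```text
time_s: 13.23
ee_pos: [0.5244, 0.1393, 0.09]
eef_rot: [-3.132, -0.002, 1.278]
force: [0.0, 0.1, 0.6]
grip_width: 0.0007
```

Call:
play_rows --steps '[[[0, 1, 0, 0, 0, 0, 0], [0, 2, 0, 0, 0, 0, 0], [0, 3, 0, 0, 0, 0, 0], [0, 4, 0, 0, 0, 0, 0], [0, 5, 0, 0, 0, 0, 0], [0, 6, 0, 0, 0, 0, 0], [0, 7, 0, 0, 0, 0, 0], [0, 7.6, 0, 0, 0, 0, 0], [0, 8, 0, 0, 0, 0, 0], [0, 8, 0, 0, 0, 0, 0], [0, 8, 0, 0, 0, 0, 0]]]'

```text
time_s: 14.15
ee_pos: [0.599, 0.1173, 0.0913]
eef_rot: [-3.127, -0.001, 1.279]
force: [-24.1, 4.0, 15.1]
grip_width: 0.0005
```

Run:
```python
from h import *
print(ctrl.get_obs()["force"]);rows([[.03,.056,.088]])
```

```text
[-24.12909485   4.03810442  15.1135356 ]
box now [0.0274 0.0562] 0.0913 yaw err 1.5725511542964576
[-0.02, 0.26, 0.32]
```

A resisting 24 N means the lever is at its stop, since friction alone is about 1 N. I'll withdraw and check.

Call:
play_rows --steps '[[[0, -1.5, 0, 0, 0, 0, 0], [0, -4, 0, 0, 0, 0, 0], [0, -6, -0.5, 0, 0, 0, 0], [0, -6.5, -4, 0, 0, 0, 0], [0, -6.5, -8, 0, 0, 0, 0], [0, -6.5, -12, 0, 0, 0, 0], [0, -10, -16, 0, 0, 0, 0], [0, -14, -18, 0, 0, 0, 0], [0, -17, -18, 0, 0, 0, 0], [0, -17, -18, 0, 0, 0, 0], [0, -17, -18, 0, 0, 0, 0], [0, -17, -18, 0, 0, 0, 0]]]'

```text
time_s: 15.15
ee_pos: [0.4391, 0.1653, 0.2747]
eef_rot: [-3.129, -0.002, 1.279]
force: [0.1, 0.7, -0.4]
grip_width: 0.0002
```

Run:
```python
from h import *
print(ctrl.get_obs()["force"],ctrl.get_obs()["ee_pos"])
s=ctrl.camera("side");c=ctrl.camera("scene")
print("expected ball px at 1.0:",proj(s,b2w([.051,.055,.094])),"at .88",proj(s,b2w([.0428,.055,.0976])))
print("aux expected side px", proj(s,b2w([-.002,-.055,.059])))
h=b2w([.08-.195*np.cos(1.8),0,.13+.195*np.sin(1.8)]);print("bar mid",proj(s,h),proj(c,h))
cv2.imwrite("pics/f.png",np.hstack([cv2.resize(s["frame"][110:350,170:410],(480,480)),c["frame"][100:420,180:480]][:1]+[np.pad(c["frame"][100:420,180:480],((0,160),(0,0),(0,0)))]))
```

```text
[ 0.05951986  0.6701843  -0.43413984] [0.43906552 0.16529243 0.27470146]
expected ball px at 1.0: (np.float64(288.0097602653859), np.float64(299.2419743946442)) at .88 (np.float64(293.06980851777973), np.float64(297.2466320393359))
aux expected side px (np.float64(315.84567092428045), np.float64(268.12100787039805))
bar mid (np.float64(227.39824679287983), np.float64(161.22429212378472)) (np.float64(286.99904472039174), np.float64(184.64119871697358))
```

View pics/f.png

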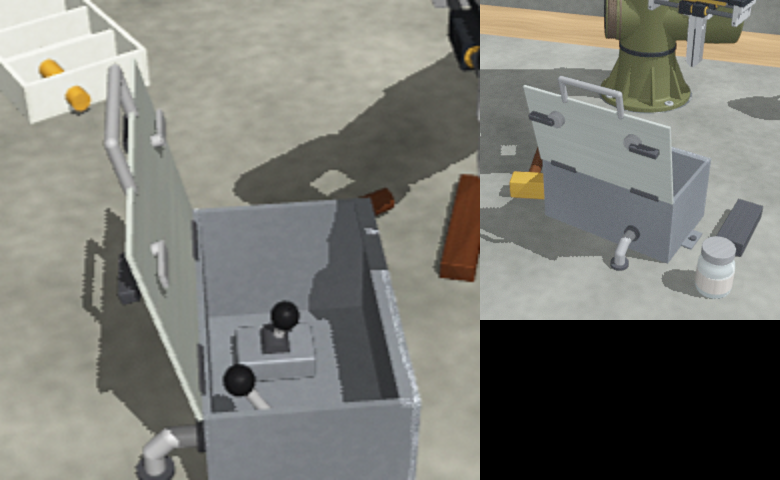

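The side view's long-lever ball is at (289,300), against (288,299) predicted for its stop. The short lever is still at (312,268). The lid bar sits at about (226,163), against (227,161) predicted at 1.8 rad. Both fasteners point outward and the bystanders are in place.

```bash
python3 -c "
from station import ctrl
print(ctrl.hand_in())"
```

```text
the job is handed in; nothing more can be done
None
```

The dust extractor is isolated and the job was handed in at about 15 s of the 64 s allowed. No verdict is reported, so what follows comes from my own checks.

- **Fasteners:** I pushed both outward with the shut fingers until they hit their stops. The push met about 40 N on the left and 21 N on the right, and the images show both arms straight out.
- **Lid:** I pinched the handle bar, swung the lid back and let it go onto its stop. The bar is within about 3 px of the place predicted for 1.8 rad in the side view. In the scene view it is about 5 px off, about what I'd expect from the calibration offset I saw earlier in that view.
- **Levers:** The longer lever is the left one, and I pushed it to its stop, where it resisted with 24 N. Its ball is within 2 px of the predicted end position. The shorter lever's ball has not moved in the image.
- **Bystanders:** The mallet, oilstone, jar and offcut look undisturbed. I judged this by eye and did not measure it at the end.
- **Arm:** It stands clear of everything, with the tool force near zero.

No check failed.

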